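# Hang the last hand stamp on the stamp carousel

### The arm

A 7-joint arm with a two-finger parallel gripper is mounted at the origin on a cart in front of the work surface, level with it; the furniture and walls round the work are solid. World frame = base frame: x ahead of the robot, y to its left, z up, the work surface at z = 0. Lengths are in mm, angles in rad, forces in N, time in s.
With the tool pointing down it reaches from about 350 to 775 mm from the base axis. Payload 3.1 kg.
Tool frame: the origin (TCP) lies at the very end of the fingers, on their centre line; the grasp point (between the pads) lies 19 mm behind it; z points along the fingers, y is the line along which they close (so a half turn about z gives the same grasp; the last joint's range is limited). The gripper opens to 85 mm and grips with 20 to 120 N. Pads are 22 mm wide; open, the fingers measure 114 mm over their backs; the gripper's body (76 mm by 85 mm) begins 54 mm behind the grasp point. The pads swing forward as they close: fully open they stand 13 mm farther back than shut.
Start: joints at [-1.282, 0.311, 0.014, 1.512, -0.004, 1.319, -0.027], TCP at [178.613, 520.206, 231.304] pointing down, gripper open.
Joint ranges: [-2.7, 2.7], [-0.3, 1.91], [-1.27, 1.3], [0.12, 2.57], [-1.44, 4.58], [0.2, 2.03], [-3.05, 3.05]. Speed limits (rad/s): [2.79, 2.79, 3.14, 3.14, 3.14, 3.14, 3.14].

### API

Orientations are given as a unit quaternion [x, y, z, w].
In Python, from station import state, capture, camera_params, bot gives the robot as it stands. The module is installed in compiled form; this text tells all that it offers.
- The arm moves only by the tool carry_out, never from a script. Its argument "plan" is a list of rows, each a list of 5 numbers: the shift along the tool's x, y, z in m, then the turn about the tool's z in rad, then the gripper command: -1 is fully open, 1 is shut, values between are in proportion. In form: [[x, y, z, roll, claw], ...]. A call has 1 to 8 rows; each row shifts and turns the commanded pose from where the row before left it, along the tool's axes as they then stand; what a row does not reach is not made up. A row lasts 1/12 s, in which the tool goes at most 41.7 mm and 7.16 degrees, less where a joint would pass 70% of its speed; a pose out of reach is approached as far as the arm can. A call with a gripper value outside its range is refused whole. The fingers move at their own pace and stop on an object; "newtons" is the grip in N (left out, the last holds). Time passes only in rows, so rows that do not move let the fingers close. It gives the time, the measured TCP pose, the force, the opening and the grip force at its end, in the units of the state.
- state(): the state, without advancing time (a new reading comes with each control period).
- capture(name): name is "side" or "top"; returns (picture, depth): 480x640x3 uint8, red, green, blue; 480x640 float32, mm along the optical axis (not along the pixel's ray), 0 where there is no reading.
- camera_params(name): a dict with "vfov" (degrees; the focal length in pixels is half the picture's height over the tangent of half this angle, whatever the lens; pixels are square), "cx", "cy" (the principal point, pixels), "camera_from_world" (4x4, takes a point from world to camera coordinates). Camera axes: x right, y down, z forward; pixel columns grow to the right and rows downward; lengths in mm; the calibration is good to about 2 mm. A picture is of the moment at which its call begins. camera_params takes no time and is no camera call.
- bot.close_job(): hands the job in; it is judged then, once.
The state is a dict: "time": time; "qpos": joint angles; "qvel": joint speeds; "tau": joint torques, N m; "position": TCP position; "orientation": TCP orientation; "contact_force": force on the tool from outside, world axes, zero at the start; "moment": the same for the moment, N m; "finger_gap": finger opening in mm; "grasp_force": force on a finger pad.
Only numpy, scipy, OpenCV 4.12 (cv2) and the standard library are available. Lean on these libraries where they do the work, as an engineer would, in place of code of your own. Each camera call takes 0.05 s, during which the arm holds its last target. There are 200 camera calls.

### The job

Turn the revolving stamp rack until its one empty fork stands at the front, squarely over the raised pointer on the rack's foot, and let it come to rest there. Then pick up the loose hand stamp that matches the ones on the rack, keep it upright, and hang it in that fork like its neighbours: neck between the two wires, head resting on them, long side of the stamp along the rim. Leave the fork at the front, and do not disturb the tape dispenser, the small wooden stamp or the staple box.

Things in the scene. Friction and masses are not known exactly. Their poses are not given: they have to be found in the camera images.
- rack_foot: Fixed foot of the rack: dark steel disc 156 mm across, 14 mm high, standing on the counter. Origin under its centre, on the vertical axis of the rack. A low pointer (22 mm wide, 11 mm high) runs out from the centre along the foot's own -x axis to 128 mm; it roughly faces the robot.
- front_mark (a point): Point on top of the pointer, 80 mm from the axis of the rack along the foot's -x axis, 11 mm above the counter. The empty fork belongs above it.
- rack_hub (a point): Revolving part of the rack; point on its axis at counter height, axes turn with it. Turns about the vertical axis either way, without stops, and stays where left (friction about 0.05 N m, no detents). Six steel wire forks point outward every 60 degrees, wire tops 100 mm above the counter; five hold stamps fixed to the rack, the one along the rack's own -x axis is empty.
- rack (a joint): Turn of the rack about the vertical axis in rad, counter-clockwise from above positive; 0 (or any whole turn) when the empty fork is over the pointer.
- rack_grip (a point): Centre of the turning grip on top of the rack, on its axis: a black bar 64 mm long (along the rack's own x axis, so in line with the empty fork), 14 mm thick, 40 mm tall, its top 244 mm above the counter, its underside 4 mm above the tray's rim. Can be pinched from above across its 14 mm.
- rack_tray (a point): Centre of the floor of the round open tray above the forks, 152 mm up; it turns with the rack. Tray from 152 to 200 mm above the counter, 104 mm across at the bottom, 116 mm at the rim. A gripper that holds a stamp's head at a fork must lean its wrist outward, about 20 to 40 degrees, to clear it.
- fork_seat (a point): Seat of the empty fork: midway between its two wires, 80 mm from the axis, at the wires' tops (100 mm). Rack axes: -x outward, y along the rim. Wires 8 mm thick, 18 mm apart inside, open at the outer end.
- fork_mouth (a point): Middle of the open outer end of the empty fork, 28 mm outward of the seat, same height. The wires end here in tips that turn up to 8 mm above the wires' tops, so a head goes in over them, with the stamp's base below the wires. A cross wire 10 mm inward of the seat stops the neck.
- stamp_head (a point): Centre of the head of the loose hand stamp, 91 mm above its underside. The stamp stands upright, 115 mm tall, about 0.12 kg: base 32 x 56 x 22 mm (56 along its own y), round neck 13 mm across from 22 to 67 mm up, round wooden head 34 mm across from 67 to 115 mm with a thin brass band, like the five on the rack. A half turn makes no difference.
- stamp_collar (a point): Underside of the head of the loose stamp, on its axis, 67 mm above its underside; when hung it lies on the seat point of the fork. z is the stamp's axis, y its long side.
- stamp: The loose hand stamp as a whole; origin at the centre of its underside, y along its 56 mm side.
- wood_stamp_mid (a point): Bystander: a smaller wooden stamp of another shape, 28 x 58 x 73 mm, standing; point at mid-height.
- staples_mid (a point): Bystander: small box of staples 37 x 62 x 31 mm; point at its centre.
- dispenser_mid (a point): Bystander: dark tape dispenser 36 x 167 x 78 mm (167 along its own y axis), standing between the robot and the rack; point at mid-height.
There are look-alikes about, which are no part of the job. Of the things like the stamp, leave any that is purple; of the rest the smaller one is meant.

How it is judged:
By the outcome, as a careful person would: the job done as asked, in the order asked, and still so for the second after the job is handed in, with the robot touching nothing.
It also fails if it takes over 72 s, if anything falls off the work surface, if the arm or the gripper's body presses on something with over 40 N, if the wrist force passes 120 N, or if a joint passes its speed limit or range.

## Working session

There is one attempt and no reset: what is moved stays moved. The work goes in short steps, Python scripts to look and compute and a tool call to move; the robot and the scene stay as the last step left them, time stands still between calls to the robot, and variables do not carry over. Pictures are saved under pics/ and viewed, at most 12 in all, crops included, and the job is handed in when it is done.

Besides the shell and the picture viewer there is one more tool, called after "Call:" in YAML: its name, and indented under it one key for each argument. carry_out: Moves the arm, as the interface text tells. Its arguments: {"type":"object","properties":{"plan":{"type":"array","items":{"type":"array","items":{"type":"number"}}},"newtons":{"type":"number"}},"required":["plan"]}

```bash
mkdir -p pics; ls; cat > h.py <<'E'
import numpy as np, cv2
from station import state, capture, camera_params, bot
from scipy.spatial.transform import Rotation as R
def save(n,p): cv2.imwrite(f'pics/{n}.png',p[:,:,::-1])
def K(name):
    c=camera_params(name); return 240/np.tan(np.radians(c['vfov'])/2),c['cx'],c['cy'],np.array(c['camera_from_world'])
def onz(name,u,v,z):
    f,cx,cy,T=K(name); Ri=T[:3,:3].T; o=-Ri@T[:3,3]; d=Ri@np.array([(u-cx)/f,(v-cy)/f,1]); return o+d*(z-o[2])/d[2]
def proj(name,p):
    f,cx,cy,T=K(name); q=T[:3,:3]@np.array(p)+T[:3,3]; return np.array([cx+f*q[0]/q[2],cy+f*q[1]/q[2]])
def dep(name,u,v,D):
    f,cx,cy,T=K(name); d=D[int(v),int(u)]; q=np.array([(u-cx)/f*d,(v-cy)/f*d,d]); return T[:3,:3].T@(q-T[:3,3])
def cloud(name,D):
    f,cx,cy,T=K(name); v,u=np.mgrid[:480,:640]; q=np.stack([(u-cx)/f*D,(v-cy)/f*D,D],-1); return (q-T[:3,3])@T[:3,:3]
E
python3 - <<'E'
from h import *
for n in('side','top'):
    p,D=capture(n); save(n+'0',p); np.savez(f'{n}0',p=p,D=D); f,cx,cy,T=K(n); print(n,f,cx,cy,(D>0).mean(),-T[:3,:3].T@T[:3,3],T[2,:3])
print(state())
E
```

```text
pics
side 535.7401490871598 317.9751967680209 232.28944462438693 0.99580078125 [ 328.78319111 -984.26818386  889.93130569] [ 0.13797934  0.80226901 -0.58079785]
top 537.038824420076 325.95060725027435 243.28174668548462 0.9959342447916667 [   7.40431808 -170.92455197 1074.22720117] [ 0.47355218  0.15830932 -0.86642166]
{'time': 0.1, 'qpos': array([-1.28168979,  0.3116291 ,  0.01397683,  1.5128962 , -0.00438106,
        1.31921248, -0.02720585]), 'qvel': array([ 0.00073359, -0.00176514,  0.00068028, -0.00244916, -0.00181619,
       -0.00085945, -0.00179699]), 'tau': array([ 1.18011445e-03, -3.80848753e+01,  1.47148264e-01, -2.31240875e+01,
        1.23378306e-02,  8.07449513e-03, -6.12909083e-07]), 'position': array([178.41515374, 519.56269484, 230.33898717]), 'orientation': array([ 1.64605244e-01,  9.86358959e-01, -1.05011489e-03, -1.23551008e-04]), 'contact_force': array([-1.15298876,  0.49077762,  0.65039951]), 'moment': array([-0.01742739,  0.01696401, -0.02492263]), 'grasp_force': 0.0, 'finger_gap': 85.39026546089724}
```

View pics/side0.png

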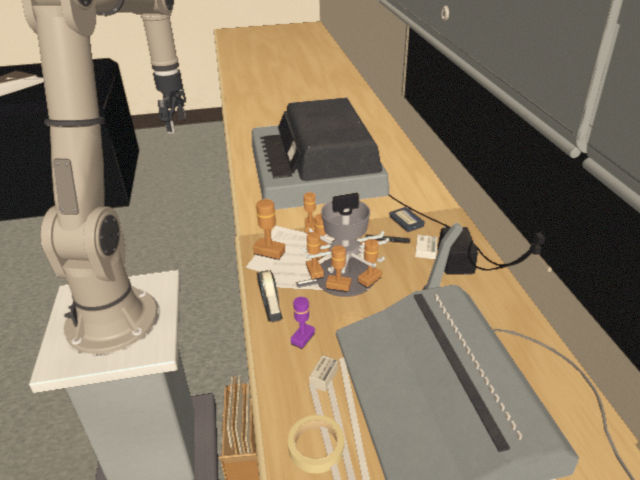

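View pics/top0.png

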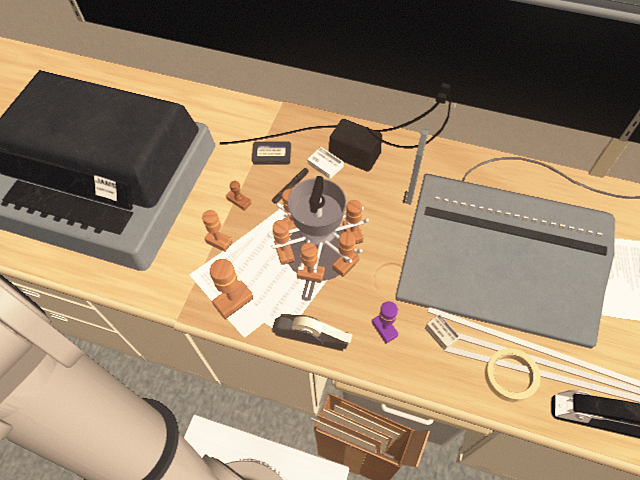

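Top view: rack at (318,210), matching loose stamp at (215,230), oversized look-alike at (229,288), small wooden stamp at (237,195), purple one at (387,320), dispenser at (312,331). Side view: the loose stamp is at (310,212). Next I'll enlarge the rack.

```bash
python3 - <<'E'
from h import *
a=np.load('top0.npz');b=np.load('side0.npz')
A=cv2.resize(a['p'][150:310,180:400],None,fx=3.6,fy=3.6,interpolation=2)[:, :]
B=cv2.resize(b['p'][170:310,240:430],None,fx=4,fy=4,interpolation=2)
save('topc',A);save('sidec',B)
for n,pts in (('top',[(318,180),(215,217),(222,266),(237,186),(310,248),(320,197),(270,153),(326,163),(310,331)]),('side',[(345,200),(309,198),(265,207),(338,250)])):
    D={'top':a,'side':b}[n]['D']
    for q in pts: print(n,q,dep(n,*q,D).round())
C=cloud('top',a['D']); g=C[(abs(C[...,0]-640)<5)&(abs(C[...,1])<400)]
print(np.median(C[300:310,370:380].reshape(-1,3),0))
E
```

```text
top (318, 180) [592.  39. 240.]
top (215, 217) [522. 249. 116.]
top (222, 266) [398. 170. 163.]
top (237, 186) [641. 255.  69.]
top (310, 248) [496.  26. 143.]
top (320, 197) [575.  30. 211.]
top (270, 153) [795. 238.  14.]
top (326, 163) [802.  91.  21.]
top (310, 331) [363. -16.  53.]
side (345, 200) [569.  33. 235.]
side (309, 198) [518. 246. 117.]
side (265, 207) [392. 158. 162.]
side (338, 250) [536. -39. 150.]
[ 480.36507426 -121.33482257   -0.63584704]
```

View pics/topc.png

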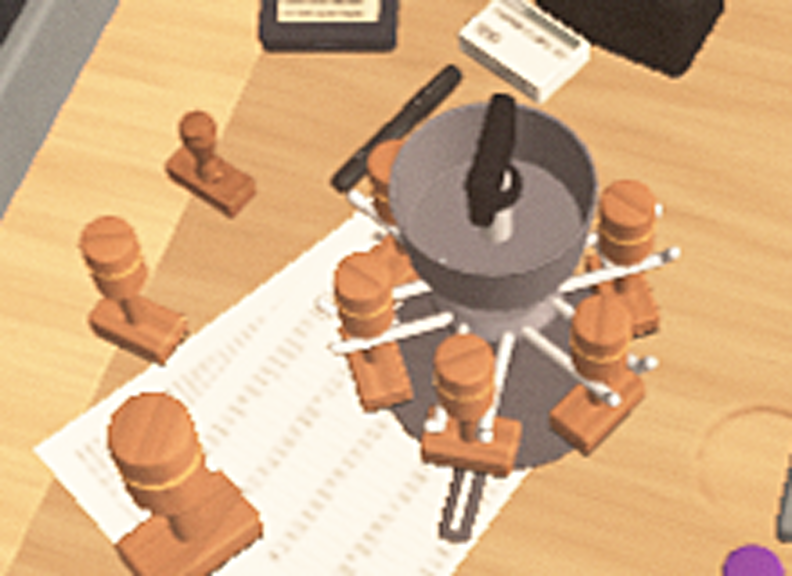

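View pics/sidec.png

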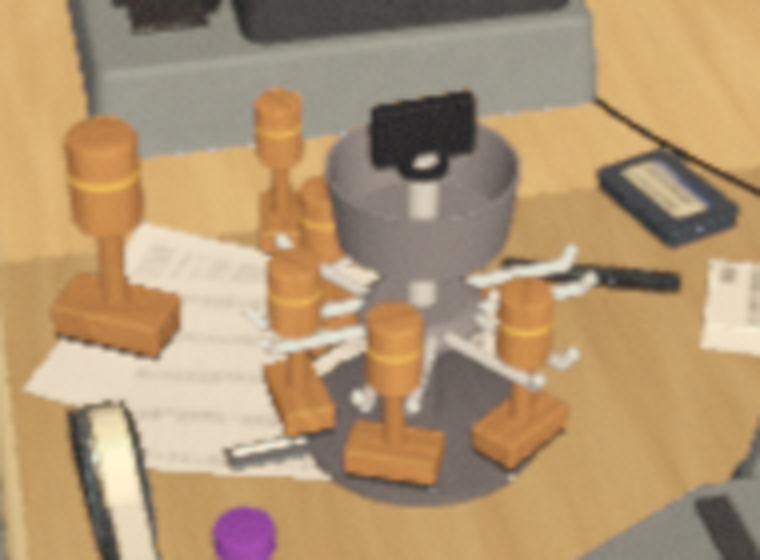

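The side crop shows the empty fork on the right at crop (560,270), and the top crop shows it hidden behind the tray. So the rack needs about half a turn. The pointer is at top crop (462,500). Next: measure the rack, the pointer and the stamp.

```bash
cat > m.py <<'E'
from h import *
def bar(n,p,D,c=(575,35)):
    C=cloud(n,D); m=(D>0)&(np.hypot(C[...,0]-c[0],C[...,1]-c[1])<60)&(C[...,2]>(237 if n=='top' else 215))&(C[...,2]<252)&(p.max(-1)<75)
    P=C[m][:,:2].astype(np.float32); r=cv2.minAreaRect(P); vx=cv2.fitLine(P,2,0,.01,.01).ravel()
    print(n,'bar',len(P),P.mean(0),r,'dir',np.degrees(np.arctan2(vx[1],vx[0])),'z',np.percentile(C[m][:,2],[50,95]))
def rim(n,p,D,c=(575,35)):
    C=cloud(n,D); m=(np.hypot(C[...,0]-c[0],C[...,1]-c[1])<75)&(abs(C[...,2]-198)<5); P=C[m][:,:2]
    from scipy.optimize import least_squares
    s=least_squares(lambda q:np.hypot(*(P-q[:2]).T)-q[2],[*c,57],loss='soft_l1',f_scale=2); print(n,'rim',len(P),s.x)
def heads(n,p,D,box,z0,z1):
    C=cloud(n,D); h=cv2.cvtColor(p,cv2.COLOR_RGB2HSV); m=(h[...,0]<18)&(h[...,1]>110)&(C[...,2]>z0)&(C[...,2]<z1)&(C[...,0]>box[0])&(C[...,0]<box[1])&(C[...,1]>box[2])&(C[...,1]<box[3])
    k,l,s,_=cv2.connectedComponentsWithStats(m.astype(np.uint8))
    for i in range(1,k):
        if s[i,4]>15:
            P=C[l==i]; r=cv2.minAreaRect(P[:,:2].astype(np.float32)); print(n,'blob',s[i,4],np.array(r[0]).round(1),np.array(r[1]).round(1),round(r[2],1),'z',np.percentile(P[:,2],[5,50,95]).round(1))
E
python3 - <<'E'
from m import *
for n in('top','side'):
    a=np.load(n+'0.npz');p,D=a['p'],a['D']
    bar(n,p,D);rim(n,p,D)
    print('rack heads');heads(n,p,D,(450,700,-100,150),143,158)
    print('loose head');heads(n,p,D,(470,570,200,290),112,122)
    heads(n,p,D,(470,570,200,290),72,105)
    print('base');heads(n,p,D,(470,570,200,290),17,27)
    print('big');heads(n,p,D,(340,450,100,220),155,175);heads(n,p,D,(340,450,100,220),24,36)
    C=cloud(n,D); m=(abs(C[...,2]-11)<5)&(C[...,0]>430)&(C[...,0]<490)&(C[...,1]>-20)&(C[...,1]<60)
    P=C[m][:,:2].astype(np.float32);print('pointer',len(P),cv2.minAreaRect(P))
    m=(C[...,2]>20)&(C[...,0]>320)&(C[...,0]<440)&(C[...,1]>-110)&(C[...,1]<90)
    print('disp',cv2.minAreaRect(C[m][:,:2].astype(np.float32)),C[m][:,2].max())
E
```

```text
top bar 185 [567.3383    34.654594] ((569.4116821289062, 34.914215087890625), (64.39693450927734, 13.21604061126709), 3.443618059158325) dir 4.744175 z [242.56306672 245.14740797]
top rim 402 [570.06394897  36.50501278  55.61457436]
rack heads
top blob 77 [603.4 116.4] [17.1 32.9] 89.6 z [143.8 146.9 149.3]
top blob 169 [615.6 -29.4] [33.2 31.7] 47.9 z [143.9 147.  150. ]
top blob 171 [523.5  99. ] [29.3 33.3] 83.7 z [144.  146.7 149.8]
top blob 183 [536.2 -37.1] [31.6 33. ] 72.4 z [144.3 147.  149.7]
top blob 188 [490.4  27.3] [32.4 29.9] 18.5 z [143.8 146.8 149.2]
loose head
top blob 129 [522.5 263. ] [30.4 31.5] 1.3 z [112.3 113.8 116.4]
top blob 125 [514.2 256.2] [17.2 33.6] 43.0 z [ 73.8  89.3 103.3]
base
top blob 224 [521.5 262.1] [56. 33.] 80.9 z [17.6 20.7 24.8]
big
top blob 404 [393.4 170.3] [46.6 43.1] 14.6 z [156.5 160.5 163.2]
top blob 581 [392.6 171.7] [45.6 79.4] 58.9 z [25.8 29.5 32.9]
pointer 111 ((460.56866455078125, 28.818830490112305), (36.32584762573242, 58.96046447753906), 62.14423370361328)
disp ((371.8443298339844, -13.483261108398438), (38.45184326171875, 165.
[... 441 characters left out ...]
[615.1 -30.1] [29. 29.] 88.6 z [144.7 148.2 150.8]
side blob 113 [535.9 -35.8] [32.6 30.2] 18.2 z [144.2 148.6 151.2]
loose head
side blob 64 [521.4 264.4] [36.6 27.7] 80.1 z [113.2 116.  118.6]
side blob 108 [519.  256.1] [23.4 34. ] 81.9 z [ 73.4  87.3 103. ]
base
side blob 81 [516.3 261.1] [54.6 25.7] 79.6 z [19.2 23.  25.7]
big
side blob 179 [390.6 171.8] [47.5 45.5] 42.1 z [156.4 162.3 165.3]
side blob 303 [390.5 172.5] [47.6 80.2] 56.0 z [25.8 31.5 34.9]
pointer 111 ((461.7201232910156, 33.461605072021484), (49.125267028808594, 59.85677719116211), 75.22200775146484)
disp ((370.96533203125, -15.356857299804688), (36.77492141723633, 159.473876953125), 4.212375164031982) 81.82729046091356
```

```bash
python3 - <<'E'
from h import *
c=np.array([569.6,35.0])
for n,(r0,r1,c0,c1) in (('top',(282,304,296,322)),('side',(276,292,292,318))):
    p=np.load(n+'0.npz')['p']; g=p[r0:r1,c0:c1].max(-1)
    m=(g<125).astype(np.uint8)
    print(n); print('\n'.join(''.join('#' if x else '.' for x in r) for r in m))
    cs,_=cv2.findContours(m,0,2); k=max(cs,key=cv2.contourArea).reshape(-1,2)
    P=np.array([onz(n,u+c0,v+r0,11)[:2] for u,v in k],np.float32)
    print(cv2.minAreaRect(P),P.min(0),P.max(0))
    d=P-c; far=np.hypot(*d.T); s=(far>100); a=np.degrees(np.arctan2(-d[s,1],-d[s,0])); print(far.max(),a.min(),a.max())
E
```

```text
top
..........###.....#.......
..........##....#.........
.........###...##.........
.........#.#...#..........
.........##....#.#........
.........##....#..........
........###...##..........
........###...##..........
........##....#...........
.......###................
.......###...#.#..........
.......###...#.#..........
.......##.....#...........
......#.#...#.............
......#.#...#.............
......##..................
......###.................
.........#####............
..........................
..........................
..........................
..........................
((461.75457763671875, 30.595443725585938), (41.05962371826172, 14.951484680175781), 21.68944549560547) [442.84662   16.061666] [483.2942    35.833416]
127.20483547187055 0.11029200935096332 8.672653217654263
side
..........................
..........................
........................##
.........................#
.........................#
........................##
....................######
...............#####......
.....#....#####...........
......###.................
..........................
..........................
..........................
..........................
..........................
..........................
((480.24310302734375, 21.938955307006836), (43.288291931152344, 14.416383743286133), 21.574316024780273) [457.46478   18.560858] [498.23816   35.830082]
113.04543717975235 7.275722204861479 9.121625892373501
```

```bash
python3 - <<'E'
from h import *
c=np.array([569.6,35.0])
for u,v in((308.5,284.5),(305.3,294.5),(305,296)):
    p=onz('top',u,v,11);d=p[:2]-c;print(p,np.hypot(*d),np.degrees(np.arctan2(-d[1],-d[0])))
for u,v in((305,295.5),): print(onz('top',302,295,11),onz('top',308.3,295,11))
# depth-based pointer: height map points
for n in('top','side'):
    D=np.load(n+'0.npz')['D'];C=cloud(n,D);d=C[...,:2]-c;r=np.hypot(d[...,0],d[...,1]);a=np.degrees(np.arctan2(-d[...,1],-d[...,0]))
    m=(r>90)&(r<124)&(abs(a)<20)
    for lo in range(-8,18,2):
        s=m&(a>=lo)&(a<lo+2); print(n,lo,s.sum(),np.median(C[...,2][s]).round(1))
q=state();print(R.from_quat(q['orientation']).as_matrix())
E
```

```text
[477.87667297  28.13297658  11.        ] 91.98002354681518 4.2815588268081015
[453.09564017  27.09759844  11.        ] 116.77205919568799 3.8803851895083206
[449.53878769  26.57254891  11.        ] 120.35662272152568 4.0151743063236545
[449.82500088  33.53473731  11.        ] [453.92731647  20.51735764  11.        ]
top -8 32 1.8
top -6 47 2.5
top -4 54 49.7
top -2 53 50.6
top 0 47 43.7
top 2 49 41.8
top 4 59 35.5
top 6 54 20.4
top 8 56 37.2
top 10 58 49.2
top 12 54 41.2
top 14 41 4.1
top 16 39 1.0
side -8 17 4.7
side -6 23 55.1
side -4 13 98.7
side -2 18 48.7
side 0 19 10.9
side 2 31 51.1
side 4 31 10.7
side 6 39 8.9
side 8 46 78.9
side 10 42 51.8
side 12 45 57.8
side 14 31 4.7
side 16 25 2.7
[[-9.45810197e-01  3.24719455e-01 -5.89440122e-04]
 [ 3.24719974e-01  9.45808022e-01 -2.03090616e-03]
 [-1.01977546e-04 -2.11225474e-03 -9.99997764e-01]]
```

```bash
cat > go.py <<'E'
import sys; from h import *
# usage: go.py x y z yaw_of_tool_y(deg)
s=state(); t=np.array([float(a) for a in sys.argv[1:4]]); M=R.from_quat(s['orientation']).as_matrix(); y=np.degrees(np.arctan2(M[1,1],M[0,1]))
print('t',s['time'],'pos',s['position'].round(1),'yaw',y.round(2),'tilt',M[:,2].round(4),'q',s['qpos'].round(3),'F',s['contact_force'].round(1),'gap',s['finger_gap'],s['grasp_force'])
d=t-s['position']; print('d tool (m)',(M.T@d/1000).round(4), 'norm',np.linalg.norm(d).round(1))
if len(sys.argv)>4: print('roll rad',-np.radians((float(sys.argv[4])-y+90)%180-90).round(4))
E
python3 go.py 569.6 35 290 95.5
```

```text
t 0.1 pos [178.4 519.6 230.3] yaw 71.05 tilt [-6.e-04 -2.e-03 -1.e+00] q [-1.282  0.312  0.014  1.513 -0.004  1.319 -0.027] F [-1.2  0.5  0.7] gap 85.39026546089724 0.0
d tool (m) [-0.5273 -0.3314 -0.0589] norm 625.6
roll rad -0.4267
```

Call:
carry_out:
  plan:
    - [0,0,-0.008,-0.053,-1]
    - [0,0,-0.008,-0.053,-1]
    - [0,0,-0.008,-0.053,-1]
    - [0,0,-0.008,-0.053,-1]
    - [0,0,-0.008,-0.053,-1]
    - [0,0,-0.008,-0.053,-1]
    - [0,0,-0.008,-0.053,-1]
    - [0,0,-0.004,-0.056,-1]

```text
time: 0.77
position: [178.6, 520.3, 291.8]
orientation: [-0.049, 0.999, 0.0, 0.0]
contact_force: [0.2, -0.5, 0.6]
finger_gap: 85.5
grasp_force: 0.0
```

```bash
python3 go.py 569.6 35 290 95.5
```

```text
t 0.7667 pos [178.6 520.3 291.8] yaw 95.67 tilt [ 1.e-04  3.e-04 -1.e+00] q [-1.236  0.289 -0.048  1.394  0.014  1.459  0.387] F [ 0.2 -0.5  0.6] gap 85.46319918018159 0.0
d tool (m) [-0.3411 -0.5215  0.0017] norm 623.2
roll rad 0.003
```

Call:
carry_out:
  plan:
    - [-0.0142,-0.0217,0,0,-1]
    - [-0.0142,-0.0217,0,0,-1]
    - [-0.0142,-0.0217,0,0,-1]
    - [-0.0142,-0.0217,0,0,-1]
    - [-0.0142,-0.0217,0,0,-1]
    - [-0.0142,-0.0217,0,0,-1]
    - [-0.0142,-0.0217,0,0,-1]
    - [-0.0142,-0.0217,0,0,-1]

```text
time: 1.43
position: [308.8, 357.0, 290.9]
orientation: [-0.048, 0.999, -0.0, -0.0]
contact_force: [0.1, 0.3, -1.2]
finger_gap: 85.4
grasp_force: 0.0
```

Call:
carry_out:
  plan:
    - [-0.0142,-0.0217,0,0,-1]
    - [-0.0142,-0.0217,0,0,-1]
    - [-0.0142,-0.0217,0,0,-1]
    - [-0.0142,-0.0217,0,0,-1]
    - [-0.0142,-0.0217,0,0,-1]
    - [-0.0142,-0.0217,0,0,-1]
    - [-0.0142,-0.0217,0,0,-1]
    - [-0.0142,-0.0217,0,0,-1]

```text
time: 2.1
position: [438.4, 195.2, 290.9]
orientation: [-0.048, 0.999, -0.0, -0.0]
contact_force: [0.4, 0.6, 1.0]
finger_gap: 85.4
grasp_force: 0.0
```

Call:
carry_out:
  plan:
    - [-0.0142,-0.0217,0,0,-1]
    - [-0.0142,-0.0217,0,0,-1]
    - [-0.0142,-0.0217,0,0,-1]
    - [-0.0142,-0.0217,0,0,-1]
    - [-0.0142,-0.0217,0,0,-1]
    - [-0.0142,-0.0217,0,0,-1]
    - [-0.0142,-0.0217,0,0,-1]
    - [-0.01,-0.015,0,0,-1]

```text
time: 2.77
position: [563.8, 38.0, 290.6]
orientation: [-0.047, 0.999, -0.001, -0.0]
contact_force: [-0.1, -0.3, 0.3]
finger_gap: 85.4
grasp_force: 0.0
```

```bash
python3 go.py 569.6 35 214 95.5
```

```text
t 2.7667 pos [563.8  38.  290.6] yaw 95.36 tilt [-8.0e-04 -1.8e-03 -1.0e+00] q [-0.39   0.332  0.407  1.366 -0.128  1.471  1.674] F [-0.1 -0.3  0.3] gap 85.44721163450022 0.0
d tool (m) [-0.0055 -0.0034  0.0766] norm 76.9
roll rad -0.0025
```

Call:
carry_out:
  plan:
    - [-0.005,-0.003,0.006,0,-1]
    - [0,0,0.01,0,-1]
    - [0,0,0.01,0,-1]
    - [0,0,0.01,0,-1]
    - [0,0,0.01,0,-1]
    - [0,0,0.01,0,-1]
    - [0,0,0.01,0,-1]
    - [0,0,0.008,0,-1]

```text
time: 3.43
position: [567.6, 38.9, 215.9]
orientation: [-0.049, 0.999, 0.0, -0.001]
contact_force: [-0.1, -0.1, -0.1]
finger_gap: 85.3
grasp_force: 0.0
```

```bash
python3 - <<'E'
from m import *
import subprocess
p,D=capture('side'); save('side1',p)
print(subprocess.run('python3 go.py 569.6 35 214 95.5',shell=True,capture_output=True,text=True).stdout)
E
```

```text
t 3.4833 pos [566.8  38.7 214.4] yaw 95.55 tilt [-4.2e-03 -3.0e-04 -1.0e+00] q [-0.385  0.373  0.396  1.497 -0.146  1.305  1.693] F [-0.7  0.2 -0.8] gap 85.44023816115201 0.0
d tool (m) [-0.0025 -0.0039  0.0004] norm 4.7
roll rad 0.0008
```

View pics/side1.png

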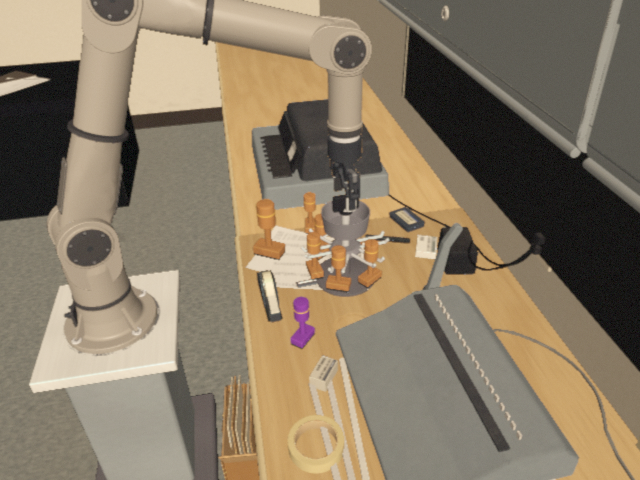

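The gripper straddles the bar at (346,195). I'll correct the last few millimetres and close.

Call:
carry_out:
  plan:
    - [-0.0025,-0.0037,0,0,-1]
    - [0,0,0,0,-1]
    - [0,0,0,0,-1]

```text
time: 3.73
position: [571.9, 34.2, 218.0]
orientation: [-0.048, 0.999, -0.0, 0.001]
contact_force: [-0.7, -0.0, 0.1]
finger_gap: 85.6
grasp_force: 0.0
```

Call:
carry_out:
  plan:
    - [0,0,0,0,1]
    - [0,0,0,0,1]
    - [0,0,0,0,1]
    - [0,0,0,0,1]
    - [0,0,0,0,1]
    - [0,0,0,0,1]
    - [0,0,0,0,1]
    - [0,0,0,0,1]
  newtons: 25

```text
time: 4.4
position: [570.9, 37.9, 217.6]
orientation: [-0.049, 0.999, 0.002, -0.0]
contact_force: [-1.8, 5.7, 2.0]
finger_gap: 13.5
grasp_force: 26.5
```

```bash
python3 go.py 569.6 35 214 95.5
```

```text
t 4.4 pos [570.9  37.9 217.6] yaw 95.67 tilt [-4.0e-04  3.8e-03 -1.0e+00] q [-0.379  0.377  0.396  1.484 -0.151  1.311  1.7  ] F [-1.8  5.7  2. ] gap 13.515922492280962 26.491999626159668
d tool (m) [ 0.0016 -0.0028  0.0036] norm 4.8
roll rad 0.0029
```

Call:
carry_out:
  plan:
    - [0,0.002,0,0.05,1]
    - [0,0,0,0.1,1]
    - [0,0,0,0.1,1]
    - [0,0,0,0.1,1]
    - [0,0,0,0.1,1]
    - [0,0,0,0.1,1]
    - [0,0,0,0.1,1]
    - [0,0,0,0.1,1]
  newtons: 40

```text
time: 5.07
position: [570.9, 37.8, 217.6]
orientation: [0.323, 0.946, 0.001, -0.0]
contact_force: [-1.3, 1.9, 1.7]
finger_gap: 13.4
grasp_force: 40.7
```

Call:
carry_out:
  plan:
    - [0,0,0,0.1,1]
    - [0,0,0,0.1,1]
    - [0,0,0,0.1,1]
    - [0,0,0,0.1,1]
    - [0,0,0,0.1,1]
    - [0,0,0,0.1,1]
    - [0,0,0,0.1,1]
    - [0,0,0,0.1,1]

```text
time: 5.73
position: [570.8, 37.7, 217.6]
orientation: [0.666, 0.746, 0.0, -0.0]
contact_force: [-2.0, 2.0, 1.7]
finger_gap: 13.4
grasp_force: 40.8
```

Call:
carry_out:
  plan:
    - [0,0,0,0.1,1]
    - [0,0,0,0.1,1]
    - [0,0,0,0.1,1]
    - [0,0,0,0.1,1]
    - [0,0,0,0.1,1]
    - [0,0,0,0.1,1]
    - [0,0,0,0.1,1]
    - [0,0,0,0.1,1]

```text
time: 6.4
position: [570.6, 37.7, 217.6]
orientation: [0.904, 0.428, -0.0, -0.001]
contact_force: [-3.2, 2.8, 2.0]
finger_gap: 13.3
grasp_force: 40.8
```

Call:
carry_out:
  plan:
    - [0,0,0,0.1,1]
    - [0,0,0,0.1,1]
    - [0,0,0,0.1,1]
    - [0,0,0,0.1,1]
    - [0,0,0,0.1,1]
    - [0,0,0,0.1,1]
    - [0,0,0,0.1,1]
    - [0,0,0,0.05,1]

```text
time: 7.07
position: [570.5, 37.8, 217.6]
orientation: [0.998, 0.068, -0.001, -0.0]
contact_force: [-1.9, 3.2, 3.1]
finger_gap: 13.5
grasp_force: 40.9
```

```bash
python3 - <<'E'
from m import *
import subprocess
for n in('side','top'):
    p,D=capture(n); np.savez(n+'2',p=p,D=D)
    print('rack heads');heads(n,p,D,(450,700,-100,150),143,158)
    S=p[190:320,230:420] if n=='side' else p[150:310,230:400]
    save(n+'2c',cv2.resize(S,None,fx=3.6,fy=3.6,interpolation=2))
print(subprocess.run('python3 go.py 569.6 35 214 94.2',shell=True,capture_output=True,text=True).stdout)
E
```

```text
rack heads
side blob 64 [513.4 102.3] [42.3 19.7] 86.1 z [144.9 148.6 151.1]
side blob 97 [648.6  47.1] [33.3 31.3] 75.3 z [145.1 148.5 151.4]
side blob 109 [619.2 -25.1] [38.  28.7] 81.2 z [144.  148.6 151.1]
side blob 119 [539.9 -38.8] [33.2 29.6] 77.9 z [144.  148.6 151.2]
rack heads
top blob 87 [599.3 116.5] [32.1 17.9] 3.3 z [144.1 147.2 149.9]
top blob 169 [618.1 -27.3] [34.  29.2] 16.3 z [144.  146.9 149.4]
top blob 163 [521.1  98.2] [29.1 31.6] 76.7 z [144.2 146.7 149.6]
top blob 183 [539.4 -38.3] [31.2 32.1] 67.4 z [143.6 146.9 149.9]
t 7.1667 pos [570.6  37.8 217.6] yaw -82.03 tilt [-1.1e-03  8.0e-04 -1.0e+00] q [-0.79   0.527  1.059  1.499 -0.463  1.387 -1.136] F [-3.7  4.2  3.6] gap 13.536521419268453 41.08477056026459
d tool (m) [-0.0013  0.0027  0.0036] norm 4.7
roll rad 0.0659
```

View pics/top2c.png

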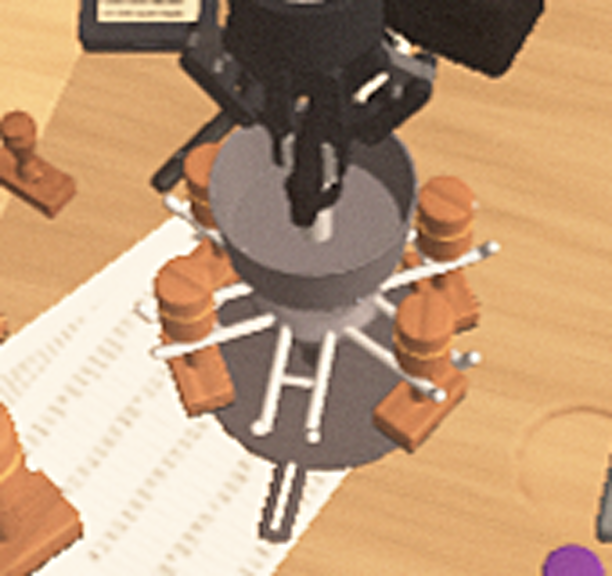

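The top crop shows the empty fork at the front, with its tips at (260,428) and (313,437) and the pointer at (282,500). It stands about 3.5° counter-clockwise of the pointer, so I'll finish the turn.

Call:
carry_out:
  plan:
    - [0,0,0,0.031,1]
    - [0,0,0,0.031,1]
    - [0,0,0,0,1]
    - [0,0,0,0,1]
    - [0,0,0,0,1]

```text
time: 7.58
position: [570.6, 37.8, 217.6]
orientation: [0.999, 0.039, -0.0, -0.001]
contact_force: [-2.8, 4.0, 3.5]
finger_gap: 13.3
grasp_force: 41.1
```

```bash
python3 go.py 569.6 35 214 94.2; python3 - <<'E'
from m import *
c=np.array([569.6,35.0])
for n in('top','side'):
    p,D=capture(n); np.savez(n+'3',p=p,D=D); print(n);heads(n,p,D,(450,700,-100,150),143,158)
    # white wires at z~100 : bright low-sat pixels, cast on z=100, in front sector
    h=cv2.cvtColor(p,cv2.COLOR_RGB2HSV); C=cloud(n,D)
    d=C[...,:2]-c; r=np.hypot(d[...,0],d[...,1])
    m=(h[...,2]>130)&(h[...,1]<60)&(abs(C[...,2]-98)<14)&(d[...,0]<-40)&(abs(d[...,1])<35)&(r<118)
    v,u=np.nonzero(m); P=np.array([onz(n,a,b,98)[:2] for a,b in zip(u,v)])-c
    for sg in(1,-1):
        for side,off in((1,13),(-1,-13)): pass
    y=P[:,1]+np.tan(np.radians(-4.2))*P[:,0]
    for s in(y>0,y<=0):
        L=cv2.fitLine(P[s].astype(np.float32),12,0,.01,.01).ravel(); print(n,s.sum(),'wire dir',np.degrees(np.arctan(L[1]/L[0])).round(2),'at x=-80 y=',(L[3]+L[1]/L[0]*(-80-L[2])).round(2))
    # pointer: dark outline
    if n=='top':
        for row in range(283,298,2):
            g=p[row,296:322].max(-1).astype(int); w=np.nonzero(g<125)[0]; print(row,(w+296).tolist(), g[4:20].tolist())
E
```

```text
t 7.5833 pos [570.6  37.8 217.6] yaw -85.49 tilt [-0.001   0.0014 -1.    ] q [-0.797  0.533  1.073  1.499 -0.472  1.391 -1.189] F [-2.8  4.   3.5] gap 13.313067122112074 41.11420512199402
d tool (m) [-0.0012  0.0027  0.0036] norm 4.7
roll rad 0.0055
top
top blob 73 [605.6 116.7] [31.9 15.6] 2.1 z [144.  146.5 150.6]
top blob 169 [614.8 -30.6] [32.4 31.6] 69.4 z [143.6 146.7 149.4]
top blob 165 [524.4  99.8] [31.5 28.5] 20.9 z [143.4 146.9 149.9]
top blob 178 [534.9 -36. ] [31.8 30.1] 16.4 z [144.1 146.9 149.7]Traceback (most recent call last):
  File "<stdin>", line 14, in <module>
cv2.error: OpenCV(4.12.0) /io/opencv/modules/imgproc/src/linefit.cpp:361: error: (-5:Bad argument) Unknown distance type in function 'fitLine2D'
```

```bash
python3 - <<'E'
from m import *
c=np.array([569.6,35.0])
for n in('top','side'):
    p,D=capture(n); np.savez(n+'3',p=p,D=D)
    h=cv2.cvtColor(p,cv2.COLOR_RGB2HSV); v,u=np.mgrid[:480,:640]
    f,cx,cy,T=K(n); Ri=T[:3,:3].T;o=-Ri@T[:3,3]; d=np.stack([(u-cx)/f,(v-cy)/f,np.ones_like(u)],-1)@Ri.T
    X=lambda z:(o+d*((z-o[2])/d[...,2])[...,None])[...,:2]-c
    P=X(98); a=np.radians(184.2); r=P@[np.cos(a),np.sin(a)]; t=P@[-np.sin(a),np.cos(a)]
    m=(h[...,2]>140)&(h[...,1]<50)&(r>62)&(r<104)&(abs(t)<22)
    for sg in(1,-1):
        s=m&(t*sg>4); L=np.polyfit(r[s],t[s],1); print(n,'wire',s.sum(),'slope deg',np.degrees(L[0]).round(2),'t at 80',np.polyval(L,80).round(2))
    P=X(11); r=P@[np.cos(a),np.sin(a)]; t=P@[-np.sin(a),np.cos(a)]; g=h[...,2]
    for lo in range(82,126,6):
        s=(r>=lo)&(r<lo+6)&(abs(t)<20); o_=np.argsort(t[s]); tt=t[s][o_]; gg=g[s][o_]
        b=[int(gg[(tt>=k)&(tt<k+2)].mean()) if ((tt>=k)&(tt<k+2)).any() else -1 for k in range(-18,18,2)]; print(n,lo,b)
E
```

```text
top wire 71 slope deg 6.04 t at 80 13.76
top wire 76 slope deg -5.68 t at 80 -11.64
top 82 [251, 252, 254, 241, 232, 87, 109, 105, 246, 255, 232, 117, 106, 116, 131, 244, 253, 247]
top 88 [251, 252, 254, 255, 226, 94, 112, 102, 210, 255, 231, 106, 116, 119, 129, 230, 250, 241]
top 94 [251, 252, 253, 255, 236, 94, 107, 108, 216, 255, 249, 139, 111, 119, 142, 242, 249, 246]
top 100 [252, 251, 253, 255, 229, 133, 112, 100, 245, 254, 228, 160, 109, 118, 123, 238, 254, 250]
top 106 [250, 251, 253, 255, 223, 92, 110, 107, 199, 255, 249, 142, 114, 119, 114, 206, 253, 254]
top 112 [251, 252, 253, 255, 236, 135, 106, 109, 203, 255, 249, 120, 119, 118, 132, 251, 255, 255]
top 118 [251, 252, 253, 255, 228, 86, 117, 103, 195, 194, 192, 126, 118, 118, 129, 251, 255, 247]
top 124 [250, 251, 251, 253, 249, 188, 124, 131, 148, 125, 113, 130, 131, 141, 200, 253, 250, 233]
side wire 65 slope deg 5.8 t at 80 11.62
side wire 64 slope deg 4.52 t at 80 -14.55
side 82 [223, 225, 225, -1, 214, 192, 202, 227, 225, -1, 156, 120, 111, -1, 125, 165, 167, 210]
side 88 [-1, 223, -1, 215, 201, 181, -1, 222, 223, 204, -1, 130, -1, 117, 129, 153, -1, 199]
side 94 [224, -1, 225, -1, 214, -1, 199, -1, 224, -1, 149, -1, 112, -1, 124, 164, 163, -1]
side 100 [-1, 225, -1, 215, -1, 181, -1, 222, -1, 203, -1, 125, -1, 117, -1, 157, -1, 208]
side 106 [225, -1, 224, -1, 208, -1, 203, -1, 223, 223, 150, -1, 114, -1, 128, -1, 172, -1]
side 112 [226, 226, 226, 212, -1, 179, 192, 224, -1, 203, -1, 129, 119, 121, -1, 161, 170, 212]
side 118 [226, 227, 225, 221, 212, 198, 164, 215, 157, 222, 135, -1, 114, 117, 128, -1, 170, -1]
side 124 [226, 226, 226, 221, 212, 197, 150, 197, 147, 186, 118, 172, 123, 176, 130, 210, 173, 214]
```

The fork stands over the pointer: wires centred at t=+1.06 mm, pointer at +1.0 mm in the same view. I'll release and rise.

Call:
carry_out:
  plan:
    - [0,0,0,0,0.3]
    - [0,0,0,0,-0.2]
    - [0,0,0,0,-1]
    - [0,0,0,0,-1]
    - [0,0,0,0,-1]
    - [0,0,-0.01,0,-1]
    - [0,0,-0.02,0,-1]
    - [0,0,-0.02,0,-1]

```text
time: 8.4
position: [570.6, 36.9, 267.9]
orientation: [0.999, 0.038, -0.001, 0.0]
contact_force: [0.4, -0.4, 0.3]
finger_gap: 85.5
grasp_force: 0.0
```

Call:
carry_out:
  plan:
    - [0,0,-0.02,0,-1]
    - [0,0,-0.02,-0.11,-1]
    - [0,0,0,-0.11,-1]
    - [0,0,0,-0.11,-1]
    - [0,0,0,-0.11,-1]
    - [0,0,0,-0.11,-1]
    - [0,0,0,-0.11,-1]
    - [0,0,0,-0.11,-1]

```text
time: 9.07
position: [571.2, 36.5, 308.2]
orientation: [0.911, 0.413, 0.0, 0.0]
contact_force: [-0.1, -0.4, 0.2]
finger_gap: 85.4
grasp_force: 0.0
```

Call:
carry_out:
  plan:
    - [0,0,0,-0.11,-1]
    - [0,0,0,-0.11,-1]
    - [0,0,0,-0.11,-1]
    - [0,0,0,-0.11,-1]
    - [0,0,0,-0.11,-1]
    - [0,0,0,-0.11,-1]
    - [0,0,0,-0.11,-1]
    - [0,0,0,-0.11,-1]

```text
time: 9.73
position: [571.2, 36.3, 308.2]
orientation: [0.648, 0.761, 0.0, 0.001]
contact_force: [-0.8, -0.2, 0.3]
finger_gap: 85.3
grasp_force: 0.0
```

Call:
carry_out:
  plan:
    - [0,0,0,-0.11,-1]
    - [0,0,0,-0.11,-1]
    - [0,0,0,-0.11,-1]
    - [0,0,0,-0.11,-1]
    - [0,0,0,-0.11,-1]
    - [0,0,0,-0.11,-1]
    - [0,0,0,-0.11,-1]
    - [0,0,0,-0.11,-1]

```text
time: 10.4
position: [571.2, 36.3, 308.1]
orientation: [0.262, 0.965, -0.0, 0.001]
contact_force: [0.2, -0.1, 0.7]
finger_gap: 85.8
grasp_force: 0.0
```

```bash
python3 go.py 523 265 230 81; python3 - <<'E'
from m import *
for n in('top','side'):
    p,D=capture(n); print(n);heads(n,p,D,(450,700,-100,150),143,158); bar(n,p,D)
E
```

```text
t 10.4 pos [571.2  36.3 308.1] yaw 59.57 tilt [ 1.1e-03 -5.0e-04 -1.0e+00] q [-0.482  0.359  0.563  1.313 -0.188  1.522  1.101] F [ 0.2 -0.1  0.7] gap 85.82298273111256 0.0
d tool (m) [0.1575 0.1728 0.078 ] norm 246.5
roll rad -0.374
top
top blob 74 [602.8 116.6] [31.6 15.9] 3.8 z [144.2 147.3 150.4]
top blob 172 [614.1 -30.8] [31.3 31.6] 68.3 z [143.6 147.  149.8]
top blob 169 [524.4  99.8] [34.  28.6] 19.2 z [144.1 146.6 149.7]
top blob 182 [535.4 -35.8] [31.4 30.1] 17.3 z [144.  146.9 149.9]
top bar 187 [567.93304   34.741764] ((569.6251220703125, 35.268394470214844), (64.8522720336914, 12.832649230957031), 4.633738994598389) dir 4.2134023 z [242.12503459 244.9170681 ]
side
side blob 50 [516.2 103.7] [34.3 14.6] 85.3 z [143.7 148.7 152.6]
side blob 103 [648.1  42.2] [34.5 32.4] 28.5 z [143.8 148.4 151.1]
side blob 112 [615.1 -31. ] [32.5 30.6] 23.8 z [144.4 148.2 150.6]
side blob 119 [534.9 -36.3] [31.  30.6] 28.6 z [144.  148.5 150.7]
side bar 340 [569.0896    32.171566] ((569.7850341796875, 34.28607940673828), (63.1424446105957, 14.778851509094238), 1.7285994291305542) dir 4.0278854 z [232.44682632 245.5206794 ]
```

Call:
carry_out:
  plan:
    - [0,0,0,-0.094,-1]
    - [0,0,0,-0.094,-1]
    - [0,0,0,-0.094,-1]
    - [0,0,0,-0.092,-1]
    - [0.0092,0.0243,0,0,-1]
    - [0.0092,0.0243,0,0,-1]
    - [0.0092,0.0243,0,0,-1]
    - [0.0092,0.0243,0,0,-1]

```text
time: 11.17
position: [550.3, 139.3, 307.9]
orientation: [0.083, 0.997, 0.0, 0.0]
contact_force: [0.1, 0.1, 0.3]
finger_gap: 85.6
grasp_force: 0.0
```

Call:
carry_out:
  plan:
    - [0.0092,0.0243,0.01,0,-1]
    - [0.0092,0.0243,0.01,0,-1]
    - [0.0092,0.0243,0.01,0,-1]
    - [0.0092,0.0243,0.01,0,-1]
    - [0.0092,0.0243,0.01,0,-1]
    - [0,0,0.014,0,-1]
    - [0,0,0,0,-1]
    - [0,0,0,0,-1]

```text
time: 11.83
position: [524.5, 265.1, 243.0]
orientation: [0.082, 0.997, -0.001, -0.0]
contact_force: [0.6, 0.0, 0.1]
finger_gap: 85.4
grasp_force: 0.0
```

```bash
python3 go.py 523 265 98 81
```

```text
t 11.8333 pos [524.5 265.1 243. ] yaw 80.59 tilt [-8.0e-04 -2.2e-03 -1.0e+00] q [-0.772  0.398  0.396  1.391 -0.151  1.384  1.031] F [0.6 0.  0.1] gap 85.35070099308834 0.0
d tool (m) [0.0014 0.     0.145 ] norm 145.0
roll rad -0.0071
```

```bash
python3 - <<'E'
from h import *
D=np.load('top0.npz')['D'];C=cloud('top',D)
m=(abs(C[...,0]-523)<75)&(C[...,1]>295)&(C[...,1]<400)
for y in range(295,400,15):
    s=m&(C[...,1]>=y)&(C[...,1]<y+15); print(y,s.sum(),np.percentile(C[...,2][s],[50,99]).round() if s.any() else '')
E
```

```text
295 215 [-7. -2.]
310 263 [-7. -2.]
325 321 [-7. -2.]
340 331 [-8. -1.]
355 358 [-7. -3.]
370 340 [-7. -3.]
385 1357 [36. 73.]
```

Call:
carry_out:
  plan:
    - [0.0014,0,0.022,-0.007,-1]
    - [0,0,0.022,0,-1]
    - [0,0,0.022,0,-1]
    - [0,0,0.022,0,-1]
    - [0,0,0.015,0,-1]
    - [0,0,0,0,-1]
    - [0,0,0,0,-1]

```text
time: 12.42
position: [524.1, 264.7, 141.1]
orientation: [0.079, 0.997, -0.0, 0.0]
contact_force: [1.1, -0.2, 0.5]
finger_gap: 85.6
grasp_force: 0.0
```

```bash
python3 go.py 523 265 99 81;python3 - <<'E'
from h import *
p,D=capture('side'); save('side4',cv2.resize(p[120:290,220:390],None,fx=3.5,fy=3.5,interpolation=2))
E
```

```text
t 12.4167 pos [524.1 264.7 141.1] yaw 80.93 tilt [ 8.e-04 -7.e-04 -1.e+00] q [-0.763  0.463  0.377  1.554 -0.179  1.158  1.062] F [ 1.1 -0.2  0.5] gap 85.57939349291397 0.0
d tool (m) [0.0012 0.0002 0.0421] norm 42.1
roll rad -0.0011
```

View pics/side4.png

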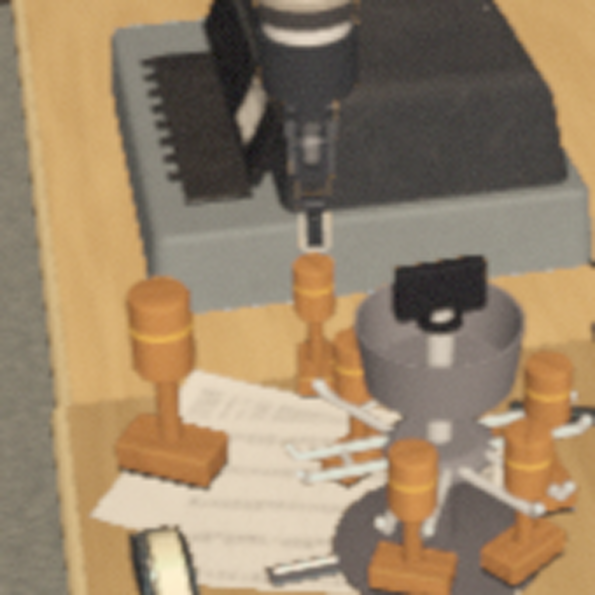

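The gripper finger (315,230) is lined up over the stamp's head (313,270). I'll go down and grip.

Call:
carry_out:
  plan:
    - [0.001,0,0.01,0,-1]
    - [0,0,0.01,0,-1]
    - [0,0,0.01,0,-1]
    - [0,0,0.01,0,-1]
    - [0,0,0.002,0,-1]
    - [0,0,0,0,-1]
    - [0,0,0,0,-1]

```text
time: 13.05
position: [522.0, 266.4, 98.0]
orientation: [0.077, 0.997, -0.0, -0.0]
contact_force: [0.4, 0.2, 0.6]
finger_gap: 85.2
grasp_force: 0.0
```

Call:
carry_out:
  plan:
    - [0,0,0,0,0.4]
    - [0,0,0,0,0.4]
    - [0,0,0,0,1]
    - [0,0,0,0,1]
    - [0,0,0,0,1]
    - [0,0,0,0,1]
    - [0,0,0,0,1]
  newtons: 30

```text
time: 13.63
position: [522.5, 266.5, 98.9]
orientation: [0.077, 0.997, 0.0, 0.0]
contact_force: [0.5, -0.6, 3.9]
finger_gap: 32.6
grasp_force: 29.8
```

```bash
python3 go.py 523 265 99 81;python3 - <<'E'
from h import *
p,D=capture('side'); A=cv2.resize(p[150:250,260:360],None,fx=4,fy=4,interpolation=2)
p,D=capture('top'); B=cv2.resize(p[180:280,170:270],None,fx=4,fy=4,interpolation=2)
save('g5',np.hstack([A,B]))
E
```

```text
t 13.6333 pos [522.5 266.5  98.9] yaw 81.13 tilt [ 8.e-04  4.e-04 -1.e+00] q [-0.758  0.503  0.364  1.606 -0.197  1.068  1.076] F [ 0.5 -0.6  3.9] gap 32.64771692699757 29.793559312820435
d tool (m) [-0.0008 -0.0014 -0.0001] norm 1.6
roll rad 0.0023
```

View pics/g5.png

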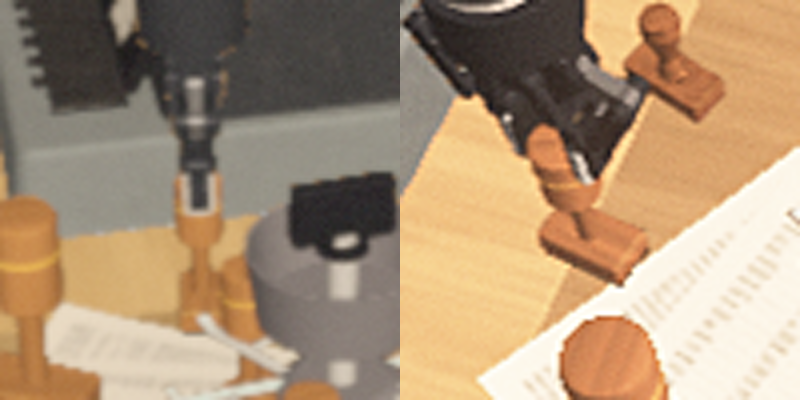

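The grip is good: gap 32.6 mm on the head, stamp upright in both views. I'll lift.

Call:
carry_out:
  plan:
    - [0,0,-0.01,0,1]
    - [0,0,-0.02,0,1]
    - [0,0,-0.028,0,1]
    - [0,0,-0.028,0,1]
    - [0,0,-0.028,0,1]
    - [0,0,-0.028,0,1]
    - [0,0,-0.028,0,1]
    - [0,0,-0.02,0,1]
  newtons: 40

```text
time: 14.4
position: [522.4, 266.6, 291.3]
orientation: [0.077, 0.997, 0.001, 0.001]
contact_force: [-0.3, 1.2, -1.7]
finger_gap: 32.2
grasp_force: 39.9
```

Call:
carry_out:
  plan:
    - [0,0,0,-0.04,1]
    - [0,0,0,-0.06,1]
    - [0,0,0,-0.06,1]
    - [0,0,0,-0.05,1]
    - [0,0,0,-0.02,1]
    - [0,0,0,0,1]

```text
time: 14.9
position: [521.8, 266.4, 288.1]
orientation: [-0.038, 0.999, -0.0, -0.0]
contact_force: [0.7, -0.5, -0.9]
finger_gap: 32.1
grasp_force: 39.9
```

```bash
python3 go.py 436 27.4 290 94.3
```

```text
t 14.9 pos [521.8 266.4 288.1] yaw 94.3 tilt [-7.e-04 -3.e-04 -1.e+00] q [-0.745  0.375  0.358  1.307 -0.129  1.483  1.247] F [ 0.7 -0.5 -0.9] gap 32.09209840146791 39.94398593902588
d tool (m) [ 0.1035 -0.2318 -0.0017] norm 253.9
roll rad 0.0
```

Call:
carry_out:
  plan:
    - [0.005,-0.0112,0,0,1]
    - [0.0104,-0.0232,0,0,1]
    - [0.0104,-0.0232,0,0,1]
    - [0.0104,-0.0232,0,0,1]
    - [0.0104,-0.0232,0,0,1]
    - [0.0104,-0.0232,0,0,1]
    - [0.0104,-0.0232,0,0,1]
    - [0.0104,-0.0232,0,0,1]

```text
time: 15.57
position: [456.8, 86.3, 288.3]
orientation: [-0.037, 0.999, 0.0, -0.0]
contact_force: [0.2, -0.3, -0.7]
finger_gap: 32.0
grasp_force: 39.9
```

Call:
carry_out:
  plan:
    - [0.0104,-0.0232,0,0,1]
    - [0.0104,-0.0232,0,0,1]
    - [0.005,-0.0115,0,0,1]
    - [0,0,0.02,0,1]
    - [0,0,0.03,0,1]
    - [0,0,0.03,0,1]
    - [0,0,0.02,0,1]
    - [0,0,0,0,1]

```text
time: 16.23
position: [432.5, 28.1, 184.2]
orientation: [-0.038, 0.999, -0.001, -0.005]
contact_force: [-0.1, 0.0, -1.0]
finger_gap: 32.5
grasp_force: 40.0
```

```bash
python3 go.py 436 27.4 146 94.3
```

```text
t 16.2333 pos [432.5  28.1 184.2] yaw 94.31 tilt [-0.0095 -0.0014 -1.    ] q [-0.543  0.116  0.482  1.889 -0.058  1.16   1.606] F [-0.1  0.  -1. ] gap 32.468116036226384 39.96200680732727
d tool (m) [-0.0038 -0.001   0.0382] norm 38.4
roll rad 0.0001
```

Call:
carry_out:
  plan:
    - [-0.003,-0.001,0.015,0,1]
    - [0,0,0.015,0,1]
    - [0,0,0.01,0,1]
    - [0,0,0,0,1]
    - [0,0,0,0,1]
    - [0,0,0,0,1]

```text
time: 16.73
position: [440.3, 27.3, 149.4]
orientation: [-0.038, 0.999, 0.0, 0.001]
contact_force: [0.4, -0.2, -1.0]
finger_gap: 32.3
grasp_force: 40.0
```

```bash
python3 go.py 436 27.4 144 94.3; cat > f.py <<'E'
from m import *
import sys
c=np.array([569.6,34.5]); a=np.radians(184.3)
def rt(n,z):
    v,u=np.mgrid[:480,:640]; f,cx,cy,T=K(n); Ri=T[:3,:3].T;o=-Ri@T[:3,3]; d=np.stack([(u-cx)/f,(v-cy)/f,np.ones_like(u)],-1)@Ri.T
    P=(o+d*((z-o[2])/d[...,2])[...,None])[...,:2]-c; return P@[np.cos(a),np.sin(a)],P@[-np.sin(a),np.cos(a)]
for n in('top','side'):
    p,D=capture(n); h=cv2.cvtColor(p,cv2.COLOR_RGB2HSV); C=cloud(n,D)
    P=C[...,:2]-c; r=P@[np.cos(a),np.sin(a)];t=P@[-np.sin(a),np.cos(a)]
    br=(h[...,0]<18)&(h[...,1]>100)&(r>50)&(r<200)&(abs(t)<45)
    def st(m,k): print(n,k,m.sum(),'r',np.percentile(r[m],[2,50,98]).round(1),'t',np.percentile(t[m],[2,50,98]).round(1),'z',np.percentile(C[...,2][m],[2,50,98]).round(1))
    Z=C[...,2]
    st(br&(Z>110)&(Z<165),'head'); st(br&(Z>75)&(Z<105),'neck'); st(br&(Z>40)&(Z<73),'base')
    r,t=rt(n,98); m=(h[...,2]>140)&(h[...,1]<50)&(r>62)&(r<104)&(abs(t)<22)
    for sg in(1,-1):
        s=m&(t*sg>4)
        if s.sum()>5: L=np.polyfit(r[s],t[s],1); print(n,'wire',s.sum(),np.degrees(L[0]).round(2),'t80',np.polyval(L,80).round(2),'t104',np.polyval(L,104).round(2))
    S=p[180:310,250:400] if n=='side' else p[180:310,240:390]
    save(sys.argv[1]+n,cv2.resize(S,None,fx=2.6,fy=2.6,interpolation=2))
cv2.imwrite(f'pics/{sys.argv[1]}.png',np.hstack([cv2.imread(f'pics/{sys.argv[1]}{n}.png') for n in('top','side')]))
E
python3 f.py pre
```

```text
t 16.7333 pos [440.3  27.3 149.4] yaw 94.32 tilt [ 2.1e-03  4.0e-04 -1.0e+00] q [-0.529  0.163  0.483  1.934 -0.087  1.063  1.637] F [ 0.4 -0.2 -1. ] gap 32.294068020933025 39.968921542167664
d tool (m) [0.0043 0.0005 0.0054] norm 6.9
roll rad 0.0003
top head 258 r [120.1 141.2 147.4] t [-16.4   0.9  15.6] z [120.9 157.6 164.9]
top neck 41 r [ 81.6 135.1 144.5] t [-19.3   2.3  23.5] z [75.  82.1 98.7]
top base 317 r [115.2 137.6 182.3] t [-24.6   7.   28.1] z [45.8 70.5 72.9]
top wire 13 -9.8 t80 11.93 t104 7.83
side head 146 r [ 52.3 136.  147.3] t [-4.8  9.6 15.8] z [111.6 135.9 164.3]
side neck 78 r [118.5 132.1 146. ] t [-15.1   2.8  24.6] z [ 75.1  83.8 103.4]
side base 111 r [ 54.  130.4 145.1] t [-25.3  23.4  42.9] z [54.6 69.6 73. ]
side wire 66 6.72 t80 11.32 t104 14.14
side wire 62 5.25 t80 -14.66 t104 -12.46
```

View pics/pre.png

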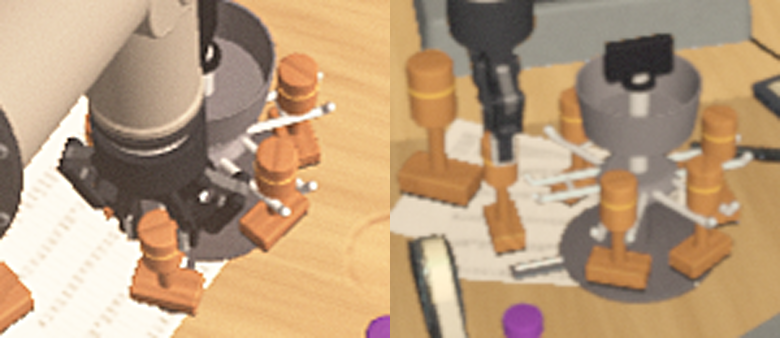

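The stamp is upright. Head t is −0.4 mm against a fork line of about +0.5 mm, which is inside the ±2.5 mm clearance. I'll move it in over the tips.

Call:
carry_out:
  plan:
    - [-0.004,0.0,0.004,0,1]
    - [-0.006,0,0,0,1]
    - [-0.006,0,0,0,1]
    - [-0.006,0,0,0,1]
    - [-0.006,0,0,0,1]
    - [0,0,0,0,1]

```text
time: 17.33
position: [469.0, 29.2, 144.4]
orientation: [-0.038, 0.999, -0.0, 0.001]
contact_force: [0.0, 0.1, -1.1]
finger_gap: 32.4
grasp_force: 40.0
```

```bash
python3 go.py 490.8 31.5 145 94.3; python3 f.py mid
```

```text
t 17.3333 pos [469.   29.2 144.4] yaw 94.31 tilt [ 1.7e-03 -5.0e-04 -1.0e+00] q [-0.508  0.231  0.483  1.87  -0.121  1.067  1.668] F [ 0.   0.1 -1.1] gap 32.3833178278443 39.97059345245361
d tool (m) [-0.0219  0.0006 -0.0005] norm 21.9
roll rad 0.0002
top head 338 r [ 88.2 110.4 118.3] t [-23.6   0.3  15.7] z [117.2 157.3 162.8]
top neck 23 r [102.  106.2 108.1] t [-3.8  1.9  6.2] z [76.7 82.9 93.5]
top base 368 r [ 86.8 107.9 182.2] t [-24.4   6.   28.6] z [47.5 65.8 71.2]
top wire 34 12.98 t80 12.53 t104 17.96
side head 156 r [ 51.8 109.8 118.7] t [-13.3  10.3  17.1] z [117.6 134.5 163.6]
side neck 38 r [ 91.1 105.3 109.2] t [-1.7  3.3  8.6] z [ 75.3  84.8 102.6]
side base 206 r [ 58.3 105.5 118.1] t [-24.3  15.5  29.8] z [51.7 67.5 71.4]
side wire 56 3.68 t80 10.93 t104 12.47
side wire 30 11.36 t80 -13.49 t104 -8.73
```

Call:
carry_out:
  plan:
    - [-0.005,0,0,0,1]
    - [-0.006,0,0,0,1]
    - [-0.006,0,0,0,1]
    - [-0.0045,0,0,0,1]
    - [0,0,0,0,1]

```text
time: 17.85
position: [490.0, 30.9, 144.4]
orientation: [-0.038, 0.999, -0.0, 0.001]
contact_force: [-0.6, 0.5, -1.3]
finger_gap: 32.0
grasp_force: 40.0
```

```bash
python3 go.py 490.8 31.5 132 94.3; python3 f.py in
```

```text
t 17.85 pos [490.   30.9 144.4] yaw 94.32 tilt [ 1.3e-03 -3.0e-04 -1.0e+00] q [-0.493  0.276  0.481  1.817 -0.143  1.081  1.686] F [-0.6  0.5 -1.3] gap 31.95180320592738 39.96971368789673
d tool (m) [-0.0008  0.0006  0.0124] norm 12.5
roll rad 0.0004
top head 329 r [67.9 89.5 97.3] t [-15.7   0.6  15.6] z [117.5 157.  162.5]
top neck 29 r [80.6 84.9 93.5] t [-18.2   1.5   9.2] z [76.6 85.4 99.4]
top base 292 r [ 63.   89.9 182.4] t [-25.4   6.7  31.3] z [46.7 65.6 70.2]
top wire 50 -1.67 t80 14.57 t104 13.87
top wire 31 -13.64 t80 -10.37 t104 -16.08
side head 160 r [52.6 89.5 97.3] t [-20.5   9.9  17.4] z [117.1 135.8 163.5]
side neck 30 r [73.  83.  88.1] t [-4.9  3.4  7.4] z [ 75.5  83.6 103.7]
side base 198 r [65.6 82.9 97.7] t [-18.3  18.3  30. ] z [52.  67.3 72.1]
side wire 46 -0.76 t80 9.34 t104 9.02
side wire 30 -6.32 t80 -10.71 t104 -13.35
```

View pics/in.png

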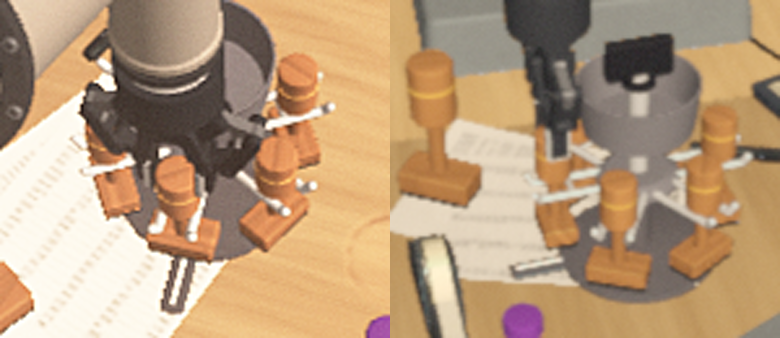

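The neck is between the two wires, with tips on either side at (165,232) and (197,230). I'll lower it.

Call:
carry_out:
  plan:
    - [0,0,0.003,0,1]
    - [0,0,0.003,0,1]
    - [0,0,0.003,0,1]
    - [0,0,0.002,0,1]
    - [0,0,0,0,1]
    - [0,0,0,0,1]

```text
time: 18.45
position: [488.4, 30.8, 133.1]
orientation: [-0.038, 0.999, -0.0, -0.0]
contact_force: [0.1, -0.3, -0.7]
finger_gap: 32.2
grasp_force: 40.0
```

```bash
python3 go.py 490.8 31.5 132 94.3
```

```text
t 18.45 pos [488.4  30.8 133.1] yaw 94.31 tilt [-4.e-04 -0.e+00 -1.e+00] q [-0.49   0.287  0.479  1.835 -0.15   1.056  1.693] F [ 0.1 -0.3 -0.7] gap 32.1894320071029 39.969420433044434
d tool (m) [-0.0024  0.0006  0.0011] norm 2.7
roll rad 0.0002
```

Call:
carry_out:
  plan:
    - [-0.0018,0,0.001,0,1]
    - [0,0,0.001,0,1]
    - [0,0,0,0,1]
    - [0,0,0,0,1]

```text
time: 18.78
position: [491.1, 30.9, 131.8]
orientation: [-0.038, 0.999, 0.0, 0.001]
contact_force: [0.8, -0.5, 1.5]
finger_gap: 32.4
grasp_force: 40.3
```

```bash
python3 go.py 490.8 31.5 132 94.3; python3 f.py low
```

```text
t 18.7833 pos [491.1  30.9 131.8] yaw 94.31 tilt [ 1.4e-03  2.0e-04 -1.0e+00] q [-0.488  0.292  0.478  1.831 -0.153  1.053  1.695] F [ 0.8 -0.5  1.5] gap 32.40299945887246 40.290579199790955
d tool (m) [ 0.0002  0.0006 -0.0002] norm 0.6
roll rad 0.0002
top head 297 r [66.4 87.8 96.2] t [-15.3   0.3  15.3] z [111.3 144.9 151. ]
top neck 16 r [74.  86.  95.2] t [-3.4  2.6 15.8] z [ 76.   96.4 103.7]
top base 312 r [ 57.9  86.5 182.4] t [-25.    4.9  28.4] z [41.5 53.5 65. ]
top wire 34 -1.95 t80 14.86 t104 14.05
top wire 28 -4.93 t80 -13.07 t104 -15.13
side head 131 r [52.3 88.8 95.7] t [-18.5   9.   16.3] z [110.5 125.  159.2]
side neck 16 r [72.  80.2 85.6] t [-0.9  3.5  8.5] z [75.7 83.3 99.3]
side base 224 r [64.7 82.1 95.6] t [-23.   11.9  29.2] z [41.1 55.7 69. ]
side wire 52 4.5 t80 10.5 t104 12.38
side wire 21 23.77 t80 -20.93 t104 -10.97
```

Contact is made: vertical force has gone from −1.1 to +1.5 N. I'll release gently and rise.

Call:
carry_out:
  plan:
    - [0,0,0,0,0.2]
    - [0,0,0,0,0.1]
    - [0,0,0,0,0]
    - [0,0,0,0,-0.1]
    - [0,0,0,0,-0.2]
    - [0,0,0,0,-0.2]
    - [0,0,0,0,-0.2]
    - [0,0,0,0,-0.2]
  newtons: 20

```text
time: 19.55
position: [490.4, 30.9, 131.3]
orientation: [-0.038, 0.999, -0.0, -0.0]
contact_force: [0.7, -0.2, 0.0]
finger_gap: 51.1
grasp_force: 0.0
```

Call:
carry_out:
  plan:
    - [0,0,-0.003,0,-0.2]
    - [0,0,-0.006,0,-0.2]
    - [0,0,-0.01,0,-0.2]
    - [0,0,-0.015,0,-0.2]
    - [0,0,-0.02,0,-0.2]
    - [0,0,-0.025,0,-0.2]
    - [0,0,-0.03,0,-0.2]
    - [0,0,-0.03,0,-0.2]

```text
time: 20.22
position: [490.1, 30.7, 272.5]
orientation: [-0.037, 0.999, 0.0, 0.0]
contact_force: [0.9, 0.2, 0.4]
finger_gap: 51.3
grasp_force: 0.0
```

Call:
carry_out:
  plan:
    - [0.03,0,-0.01,0,-0.2]
    - [0.03,0.02,0,0,-0.2]
    - [0.02,0.03,0,0,-0.2]
    - [0,0.03,0,0,-0.2]
    - [0,0.03,0,0,-0.2]
    - [0,0.03,0,0,-0.2]
    - [0,0.03,0,0,-0.2]
    - [0,0.03,0,0,-0.2]

```text
time: 20.88
position: [395.5, 225.6, 281.7]
orientation: [-0.037, 0.999, 0.001, 0.001]
contact_force: [0.4, -0.5, -0.7]
finger_gap: 51.3
grasp_force: 0.0
```

```bash
python3 go.py 490.8 31.5 132 94.3; python3 f.py end; python3 - <<'E'
from m import *
for n in('top','side'):
    p,D=capture(n); heads(n,p,D,(450,700,-100,150),143,158); bar(n,p,D)
E
```

```text
t 20.8833 pos [395.5 225.6 281.7] yaw 94.29 tilt [ 0.0018  0.0013 -1.    ] q [-0.804  0.086  0.271  1.667 -0.024  1.389  1.116] F [ 0.4 -0.5 -0.7] gap 51.28284638153155 0.0
d tool (m) [-0.0802 -0.2009  0.1496] norm 263.0
roll rad -0.0001
top head 311 r [65.9 86.5 96.4] t [-14.2   2.2  15.9] z [112.9 145.1 149.9]
top neck 14 r [71.4 84.8 93.4] t [-3.   1.9 15.9] z [ 75.4  83.2 104.1]
top base 314 r [ 64.9  87.3 182.1] t [-25.6   4.7  27.9] z [41.6 53.2 66. ]
top wire 29 -0.46 t80 14.62 t104 14.43
top wire 24 -21.74 t80 -7.83 t104 -16.93
side head 241 r [52.8 81.8 95.7] t [-13.7   8.5  17.2] z [110.9 140.7 154.2]
side neck 19 r [69.8 80.  85.6] t [-1.8  3.  10.3] z [ 75.6  82.8 104.5]
side base 228 r [61.4 82.7 95.7] t [-25.7  10.4  28.3] z [42.6 55.5 68.9]
side wire 49 2.7 t80 10.41 t104 11.54
side wire 21 23.77 t80 -20.93 t104 -10.97
top blob 70 [604.8 116.2] [14.1 33.3] 87.6 z [144.4 146.6 149.5]
top blob 169 [615.2 -29.9] [30.2 32.4] 78.1 z [144.2 147.  149.8]
top blob 169 [524.6  99.9] [31.6 28.5] 19.3 z [143.7 146.3 149.2]
top blob 177 [536.6 -35.5] [32.9 30. ] 17.4 z [144.3 146.9 149.4]
top blob 194 [490.   28.3] [30.8 33. ] 87.9 z [144.1 146.9 149.7]
top bar 187 [567.7167  34.713 ] ((570.4711303710938, 35.42082977294922), (65.53788757324219, 12.680411338806152), 4.2188944816589355) dir 3.8080604 z [242.72067719 245.10518297]
side blob 53 [515.9 104.3] [35.4 14.6] 85.5 z [143.8 148.3 151.3]
side blob 102 [647.3  42.2] [31.9 31.6] 77.5 z [144.1 147.9 150.7]
side blob 106 [490.8  28.5] [34.9 28.4] 79.6 z [144.5 148.5 151.1]
side blob 112 [613.4 -29.8] [30.7 34.9] 7.0 z [144.8 148.  150.8]
side blob 118 [535.3 -34.9] [34. 30.] 86.4 z [143.7 148.2 150.9]
side bar 333 [569.1834   32.41277] ((568.791259765625, 34.16075897216797), (63.79897689819336, 14.485220909118652), 3.8737435340881348) dir 4.4460516 z [232.8197534  245.97130576]
```

View pics/end.png

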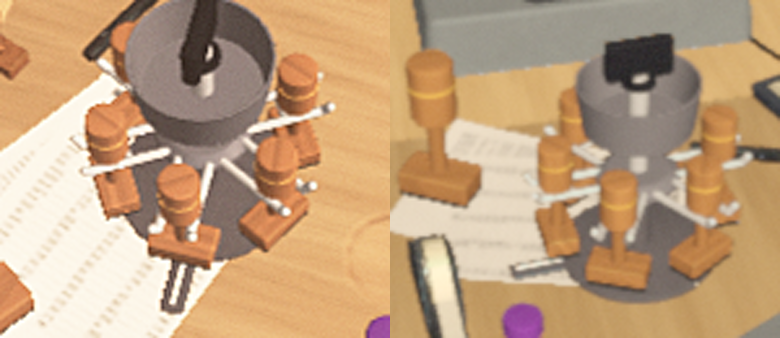

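The stamp hangs at the front: its head is at (490,28), 146.9 mm by camera, the same as its neighbours. The rack is at about 4.1°, in line with the pointer, and nothing nearby has moved. Handing in.

```bash
python3 -c "
from station import bot; print(bot.close_job())"
```

```text
the job is handed in; nothing more can be done
None
```

The empty fork is at the front over the pointer with the matching stamp hung in it like its neighbours, the arm is clear of everything, and the job was handed in at about 21 s; no verdict came back.

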